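# Load a meter into the test fixture, latch the keeper bar and start the test

### The job

Put the small meter flat and fully home in the bay of the test fixture, plug towards the slot between the two end posts, swinging the keeper bar out of the way first if it is across the bay. Then swing the keeper bar shut over the meter until it snaps into its detent, and only then press the button on the start box fully down and let it come back up. Leave the bottle, the jar and the spool where they stand.

Things in the scene. Friction and masses are not known exactly. Their poses are not given: they have to be found in the camera images.
- meter: Small meter lying face up on a 2.5 mm mat: dark case 71 x 40 mm, 16 mm high (raised parts to 21 mm), narrower plug at one end, 99 mm long overall. Origin on the underside, mid overall length: case from x = -49 to +22 mm, y = -20 to +20 mm; plug (18, then 12 mm wide) on to x = +49 mm. z up. Grip across its 40 mm width (along y) at mid case, x = -13 mm.
- meter_plug (a point): Tip of the meter's plug, 49 mm from the meter's origin along its +x, 8 mm above the underside.
- fixture: Test fixture fixed to the table, placed and turned anew each time: bare metal base plate 124 x 184 mm, top 10 mm above the table, bay of black blocks in its middle, hinge post on its +y side, catch post (27 mm high) on its -y side. The side gaps between the guides (45 mm long, for the fingers) are clear for 35 mm beyond the meter's case. Origin on the table below the bay, z up.
- bay (a point): Where the seated meter's origin must be, on the plate, 10 mm above the table; axes as the fixture's; seated meter: x along bay x, plug to +x. Side guides 12 mm high at x = -49 to -36 and +9 to +22 mm only, 22.5 mm either side of the centre line (2.5 mm play), 8 mm thick. End stop at x = -51 mm; two end posts at x = +24.5 to +31.5 mm with a 24 mm slot for the plug; all 14 mm high.
- keeper (a joint): Angle of the keeper bar, level, 12 mm wide, 36 to 50 mm above the table, on the upright hinge. 0 = shut: on its stop, along the fixture's -y across the bay. Grows as it opens to the fixture's +x (anticlockwise from above), up to 1.55 rad. Moves freely, stays where left. Under 1.0 rad it blocks loading. Shutting: from 0.13 rad it rides over a sprung ball (about 3 N); past 0.06 it snaps to 0.
- keeper_hinge (a point): On the keeper bar's upright hinge axis, at the bar's mid height (43 mm above the table), at x = -13.5, y = +75 mm in the fixture's frame; axes as the fixture's.
- keeper_knob (a point): Middle of the upright round knob on top of the keeper bar: 18 mm in diameter, 52 to 76 mm above the table, 125 mm from the hinge axis along the bar (the bar ends 160 mm from the axis); it turns with the bar. This point is 64 mm above the table.
- start_box: Grey start box 70 x 70 x 35 mm fixed on a 2.5 mm mat, with one round push button on top in the middle. Origin under its centre.
- start_button (a joint): Travel of the push button in m: 0 = up, 0.006 = fully down; spring, about 5 N to push it fully down.
- start_button_top (a point): Centre of the button's top face (28 mm in diameter); it is pressed straight down.
- bottle: Bystander: slim upright bottle, 39 mm in diameter, 132 mm tall, on the robot's side of the fixture. Origin under its centre.
- jar: Bystander: round white jar, 43 mm in diameter, 36 mm tall, near the meter's plug end at the start. Origin under its centre.
- spool: Bystander: solder spool, 48 mm in diameter, 36 mm tall, beside the start box. Origin under its centre.

How it is judged (in metres and radians):
On the way, in this order (a step that is already met when the one before it is completed fails the run):
1. the meter lies fully home in the bay, plug in the slot (x of meter in the frame of bay between -0.006 and 0.006 m and y of meter in the frame of bay between -0.006 and 0.006 m and z of meter in the frame of bay below 0.003 m and x of meter_plug in the frame of bay above 0.035 m and angle between meter's own z axis and vertical below 0.08 rad), for 0.2 s.
2. the keeper bar is shut in its detent over the seated meter (all of step 1 and value of joint keeper below 0.035 rad), for 0.2 s.
3. the button is fully down, with the meter in and the bar shut (all of step 2 and value of joint start_button above 0.0048 m), for 0.02 s.
At the end, for the whole second after the job is handed in: The meter lies at rest and flat in the bay (origin within 6 mm of the bay point along each of the bay's level axes and less than 3 mm above it, plug in the slot), the keeper bar is shut (less than 0.035 rad) and the button is up again (less than 1.5 mm down) (all of step 2 and value of joint start_button below 0.0015 m and linear speed of meter below 0.02 m/s); the robot touches nothing.
It fails at once if the button is pushed down before the keeper bar is shut (value of joint start_button above 0.003 m and value of joint keeper above 0.05 rad).
It fails at once if the bottle, jar or spool is shifted by more than 25 mm or tipped (distance of any of bottle, jar, spool from where it was at the start of the episode above 0.025 m or angle between any of bottle, jar, spool's own z axis and vertical above 0.4 rad).
It also fails if it takes over 72 s, if anything falls off the work surface, if the arm or the gripper's body presses on something with over 40 N, if the wrist force passes 120 N, or if a joint passes its speed limit or range.

### The arm

A 6-joint arm with a two-finger parallel gripper is mounted at the origin on a cart in front of the work surface, level with it; the furniture and walls round the work are solid. World frame = base frame: x ahead of the robot, y to its left, z up, the work surface at z = 0. Lengths are in mm, angles in degrees, forces in N, time in s.
With the tool pointing down it reaches from about 300 to 850 mm from the base axis. Payload 4.2 kg.
Tool frame: the origin (TCP) lies midway between the tips of the shut fingers; the grasp point (between the pads) lies 19 mm behind it (pinch_z is the distance from the TCP to the grasp point, in mm); z points along the fingers, y is the line along which they close (so a half turn about z gives the same grasp; the last joint's range is limited). The gripper opens to 91 mm and grips with 3 to 60 N. Pads are 32 mm wide; open, the fingers measure 118 mm over their backs; the gripper's body (76 mm by 178 mm) begins 60 mm behind the grasp point.
Start: joints at [63.312, 18.312, 89.639, -0, 72.044, -1.146], TCP at [247.933, 518.818, 213.976] pointing down, gripper open.
Joint ranges: [-177.97, 177.97], [-48.28, 115.42], [12.27, 149.76], [-77.06, 257.06], [2.81, 150.46], [-146.56, 146.56]. Speed limits (degrees/s): [147.25, 147.25, 180, 180, 180, 180].

### API

Orientations are given as [roll, pitch, yaw] about the fixed x, y, z axes, in that order (R = Rz(yaw) Ry(pitch) Rx(roll)).
In Python, from workcell import * gives the robot as it stands.
- The arm moves only by the tool step_arm, never from a script. Its argument "steps" is a list of rows, each a list of 7 numbers: the turn, a rotation vector about the tool's x, y, z in degrees, then the shift along the tool's x, y, z in mm, then the opening, from 0 (shut) to 1 (fully open). In form: [[rx, ry, rz, x, y, z, hand], ...]. A call has exactly 8 rows; each row shifts and turns the commanded pose from where the row before left it, along the tool's axes as they then stand; what a row does not reach is not made up. A row lasts 1/8 s, in which the tool goes at most 62.5 mm and 10.7 degrees, less where a joint would pass 70% of its speed; a pose out of reach is approached as far as the arm can. A call is refused whole if a number of a shift passes 62.5 or a number of a turn 10.7, either way. A call with a gripper value outside its range is refused whole. The fingers move at their own pace and stop on an object; "force" is the grip in N (left out, the last holds). Time passes only in rows, so rows that do not move let the fingers close, or fill a call up. It gives the time, the measured TCP pose, the force, the opening and the grip force at its end, in the units of the state.
- state(): the state, without advancing time (a new reading comes with each control period).
- grab_frame(name): name is "side" or "top"; returns a dict with "image" (400x640x3 uint8, blue, green, red), "fovy" (degrees; the focal length in pixels is half the picture's height over the tangent of half this angle, whatever the lens; pixels are square), "cx", "cy" (the principal point, pixels), "origin" and "rotation" of the camera in the world. Camera axes: x right, y down, z forward; pixel columns grow to the right and rows downward; lengths in mm; the calibration is good to about 2 mm. A picture is of the moment at which its call begins. There is no depth.
- job_done(): hands the job in; it is judged then, once.
The state is a dict: "time_s": time; "qpos": joint angles; "qvel": joint speeds; "effort": joint torques, N m; "ee_pos": TCP position; "ee_rot": TCP orientation; "force": force on the tool from outside, world axes, zero at the start; "torque": the same for the moment, N m; "gripper_width": finger opening in mm; "gripper_force": force on a finger pad.
Only numpy, scipy, OpenCV 4.12 (cv2) and the standard library are available. Lean on these libraries where they do the work, as an engineer would, in place of code of your own. Each camera call takes 0.05 s, during which the arm holds its last target. There are 200 camera calls.

## Working session

There is one attempt and no reset: what is moved stays moved. The work goes in short steps, Python scripts to look and compute and a tool call to move; the robot and the scene stay as the last step left them, time stands still between calls to the robot, and variables do not carry over. Pictures are saved under pics/ and viewed, at most 10 in all, crops included, and the job is handed in when it is done.

Besides the shell and the picture viewer there is one more tool, called after "Request:" as name(argument=value, ...) on one line, values as JSON. step_arm: Moves the arm, as the interface text tells. Its arguments: {"type":"object","properties":{"steps":{"type":"array","items":{"type":"array","items":{"type":"number"}}},"force":{"type":"number"}},"required":["steps"]}

```bash
ls; mkdir -p pics; cat > h.py <<'E'
from workcell import *
import numpy as np, cv2
def ray(f,u,v):
    fl=f["image"].shape[0]/2/np.tan(np.radians(f["fovy"])/2)
    R=np.array(f["rotation"]).reshape(3,3)
    return np.array(f["origin"]),R@np.array([(u-f["cx"])/fl,(v-f["cy"])/fl,1])
def onz(f,u,v,z):
    o,d=ray(f,u,v); return o+d*(z-o[2])/d[2]
def proj(f,p):
    fl=f["image"].shape[0]/2/np.tan(np.radians(f["fovy"])/2)
    R=np.array(f["rotation"]).reshape(3,3); c=R.T@(np.array(p)-f["origin"])
    return f["cx"]+fl*c[0]/c[2],f["cy"]+fl*c[1]/c[2]
E
python3 - <<'E'
from h import *
for n in("top","side"):
    f=grab_frame(n); cv2.imwrite(f"pics/{n}0.png",f["image"]); print(n,f["fovy"],f["cx"],f["cy"],f["origin"],np.round(f["rotation"],4).tolist(),f.keys())
s=state();print(s)
E
```

```text
pics
top 53.14163314070358 313.28287378518365 202.37896950593222 [414.19646658 -82.29611569 963.49379053] [-173.5865, 1.0243, -89.4176] dict_keys(['image', 'fovy', 'cx', 'cy', 'origin', 'rotation'])
side 56.10347986631386 317.2185501713842 202.19938264942687 [ 559.84390209 -911.28067799  584.19283337] [-122.0622, 1.2218, 1.6044] dict_keys(['image', 'fovy', 'cx', 'cy', 'origin', 'rotation'])
{'time_s': 0.1, 'qpos': array([ 6.33115954e+01,  1.83490738e+01,  8.96965536e+01, -1.20983866e-03,
        7.20448841e+01, -1.14455253e+00]), 'qvel': array([ 0.09311403, -0.00605184, -0.15514403,  0.063198  , -0.0721656 ,
       -0.02599233]), 'effort': array([ 5.78232248e-04, -4.13330734e+01, -2.32508290e+01,  7.30983331e-02,
        4.21764306e-02, -5.30500188e-05]), 'ee_pos': array([247.74006433, 518.4143114 , 213.21276998]), 'ee_rot': array([-1.79909484e+02, -6.57857240e-04,  1.54456521e+02]), 'force': array([-0.4025866 , -0.02185725,  0.44546107]), 'torque': array([ 0.01338842, -0.02778603,  0.00521581]), 'gripper_force': 0.0, 'gripper_width': 90.998378943147}
```

Rotation is in roll/pitch/yaw; I'll fix the helper.

```bash
sed -i 's/np.array(f\["rotation"\]).reshape(3,3)/Rotation.from_euler("xyz",f["rotation"],degrees=True).as_matrix()/; 2a from scipy.spatial.transform import Rotation' h.py; cat h.py | head -8
```

```text
from workcell import *
import numpy as np, cv2
from scipy.spatial.transform import Rotation
def ray(f,u,v):
    fl=f["image"].shape[0]/2/np.tan(np.radians(f["fovy"])/2)
    R=Rotation.from_euler("xyz",f["rotation"],degrees=True).as_matrix()
    return np.array(f["origin"]),R@np.array([(u-f["cx"])/fl,(v-f["cy"])/fl,1])
def onz(f,u,v,z):
```

View pics/top0.png

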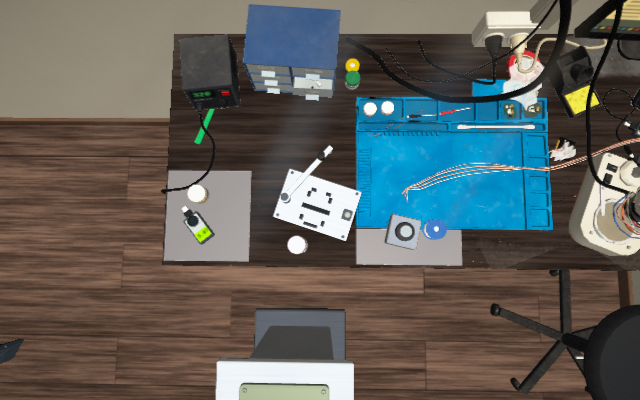

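View pics/side0.png

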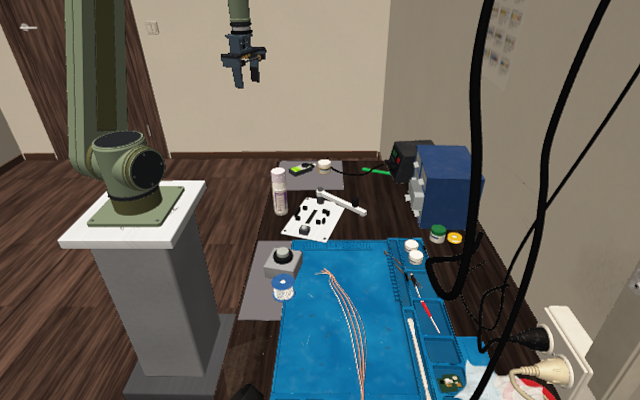

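The top view shows the fixture (275-360, 168-240) with its hinge at (285,197) and the bar open towards (328,150). The meter is at (198,225), the jar at (197,193), the bottle at (297,244), the start box at (404,231) and the spool at (434,229). I'll zoom in on these.

```bash
python3 - <<'E'
from h import *
a=cv2.imread("pics/top0.png"); b=cv2.imread("pics/side0.png")
z=lambda i,x,y,w,h,k:cv2.resize(i[y:y+h,x:x+w],None,fx=k,fy=k,interpolation=cv2.INTER_CUBIC)
cv2.imwrite("pics/z1.png",np.hstack([z(a,265,140,100,120,5),z(a,165,175,60,120,5)]))
cv2.imwrite("pics/z2.png",z(b,255,150,120,85,6.5))
E
```

```text
(no output)
```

View pics/z1.png

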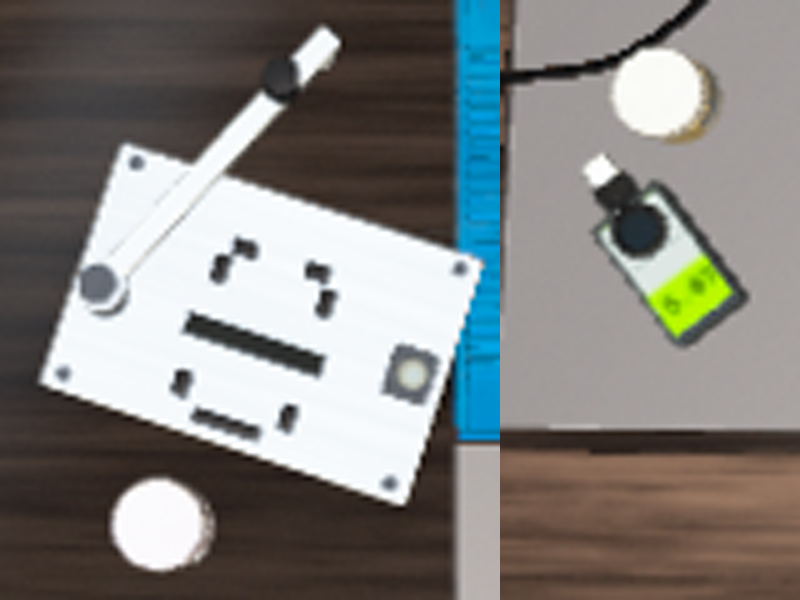

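View pics/z2.png

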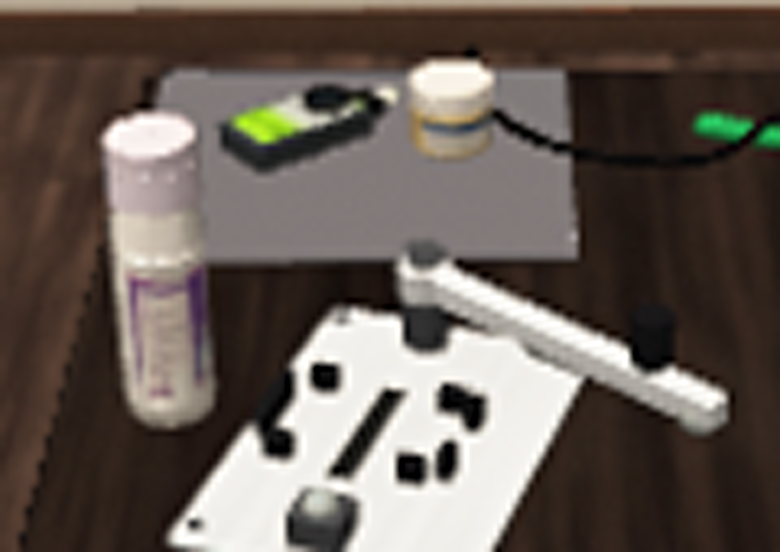

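```bash
cat > m.py <<'E'
from h import *
f=grab_frame("top"); a=f["image"]; hsv=cv2.cvtColor(a,cv2.COLOR_BGR2HSV)
def comp(m,u,v):
    n,l,s,c=cv2.connectedComponentsWithStats(m.astype(np.uint8)); return (l==l[v,u]).astype(np.uint8),s[l[v,u]],c[l[v,u]]
m=((hsv[...,2]>165)&(hsv[...,1]<45)).astype(np.uint8)
m=cv2.morphologyEx(m,cv2.MORPH_CLOSE,np.ones((9,9)))
m=cv2.morphologyEx(m,cv2.MORPH_OPEN,cv2.getStructuringElement(cv2.MORPH_ELLIPSE,(15,15)))
p,s,c=comp(m,305,215); print("plate",s)
cn=max(cv2.findContours(p,0,1)[0],key=cv2.contourArea)
bx=cv2.boxPoints(cv2.minAreaRect(cn)); W=np.array([onz(f,*q,10)[:2] for q in bx]); print(W.round(1),np.linalg.norm(W-np.roll(W,-1,0),axis=1))
mat=np.median(a[240:256,215:245].reshape(-1,3),0)
d=np.abs(a.astype(float)-mat).max(2)>30
w=d[170:260,168:248]; mm=np.zeros(a.shape[:2],np.uint8); mm[205:250,170:245]=d[205:250,170:245]
p,s,c=comp(mm,200,232); print("meter",s)
o=cv2.morphologyEx(p,cv2.MORPH_OPEN,cv2.getStructuringElement(cv2.MORPH_ELLIPSE,(11,11)))
cn=max(cv2.findContours(o,0,1)[0],key=cv2.contourArea)
bx=cv2.boxPoints(cv2.minAreaRect(cn));W=np.array([onz(f,*q,10.5)[:2] for q in bx]);print(bx.round(1).tolist(),W.round(1),np.linalg.norm(W-np.roll(W,-1,0),axis=1))
full=max(cv2.findContours(p,0,1)[0],key=cv2.contourArea); q=cv2.boxPoints(cv2.minAreaRect(full));Q=np.array([onz(f,*x,10.5)[:2] for x in q]);print("full",Q.round(1),np.linalg.norm(Q-np.roll(Q,-1,0),axis=1))
E
python3 m.py
python3 - <<'E'
from h import *
a=cv2.imread("pics/top0.png");b=cv2.imread("pics/side0.png")
z=lambda i,x,y,w,h,k:cv2.resize(i[y:y+h,x:x+w],None,fx=k,fy=k,interpolation=cv2.INTER_CUBIC)
cv2.imwrite("pics/z3.png",np.hstack([z(a,380,205,75,60,5),z(b,258,235,75,60,5)]))
E
```

```text
plate [ 275  170   85   69 3944]
[[ 487.4   33.3]
 [ 614.8   -7.7]
 [ 552.9 -188.6]
 [ 427.7 -145.5]] [133.82704109 191.17797479 132.40390788 188.54218281]
meter [182 206  33  39 619]
[[180.5, 223.5], [193.0, 211.0], [215.0, 233.0], [202.5, 245.5]] [[467.6 253.8]
 [497.9 225. ]
 [445.6 169.9]
 [415.7 198.6]] [41.85407532 75.99654507 41.55679384 75.77476881]
full [[494.6 266.8]
 [521.6 232.4]
 [442.1 168.9]
 [415.6 203.1]] [ 43.772709   101.72556416  43.32014945 101.48400402]
```

View pics/z3.png

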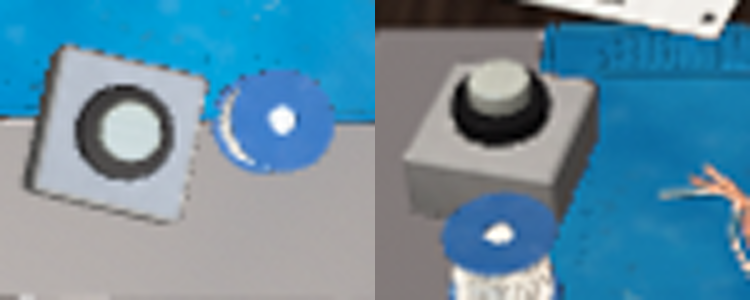

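The start box's button cap is at about (405.8,231.0) in the top view and (282.8,249.5) in the side view, with the spool just to its right. Next I'll refine the corners and triangulate.

```bash
cat > m2.py <<'E'
from h import *
f=grab_frame("top"); g=grab_frame("side")
gr=cv2.cvtColor(f["image"],cv2.COLOR_BGR2GRAY)
e=np.array([[125,143],[482,262],[406,506],[38,384]])/5+[265,140]-.4
sp=cv2.cornerSubPix(gr,e.astype(np.float32).reshape(-1,1,2),(3,3),(-1,-1),(3,30,.01)).reshape(-1,2)
print(e.round(1).tolist(),sp.round(1).tolist())
L=np.array([[62,92],[62,-92],[-62,-92],[-62,92]],float)
for P in(e,sp):
    W=np.array([onz(f,*q,10)[:2] for q in P]); c=W.mean(0); 
    H=L.T@(W-c); U,S,V=np.linalg.svd(H); R=(U@V).T
    yaw=np.degrees(np.arctan2(R[1,0],R[0,0])); print("fix",c.round(1),yaw.round(2),(W-c-L@R.T).round(1).tolist(), S.sum()/(L**2).sum())
def tri(p,q):
    o1,d1=ray(f,*p);o2,d2=ray(g,*q);s=np.linalg.lstsq(np.c_[d1,-d2],o2-o1,rcond=None)[0]
    x,y=o1+d1*s[0],o2+d2*s[1];return ((x+y)/2).round(1),np.linalg.norm(x-y).round(1)
Z1=lambda x,y:(265+x/5-.4,140+y/5-.4); Z2=lambda x,y:(255+x/6.5-.4,150+y/6.5-.4)
print("hingetop",tri(Z1(97,283),Z2(425,250)))
print("knobtop",tri(Z1(281,78),Z2(655,317)))
print("button",tri((380+131/5-.4,205+131/5-.4),(258+123/5-.4,235+72/5-.4)))
print("knob z76",onz(f,*Z1(281,78),76)); print("bartip z50",onz(f,*Z1(328,37),50))
print("button z50",onz(f,405.8,230.8,50))
print("bottle z132",onz(f,*Z1(160,524),132),"jar z36",onz(f,165+157/5-.4,175+92/5-.4,36))
print("spool",onz(f,380+280/5-.4,205+120/5-.4,36))
E
python3 m2.py
```

```text
[[289.6, 168.2], [361.0, 192.0], [345.8, 240.8], [272.2, 216.4]] [[289.6000061035156, 168.3000030517578], [360.6000061035156, 191.6999969482422], [345.20001220703125, 240.60000610351562], [272.6000061035156, 215.89999389648438]]
fix [517.1 -73.2] -18.0 [[-0.3, -1.0], [-0.4, 1.3], [0.5, -0.7], [0.1, 0.4]] 0.9958275231351702
fix [517.6 -72.8] -18.07 [[-1.0, -1.3], [-0.1, 2.0], [0.5, 0.3], [0.6, -1.0]] 0.988103810950227
hingetop (array([530.1,   2.1,  58.4]), np.float64(1.4))
knobtop (array([623.1, -81.2,  74.9]), np.float64(2.9))
button (array([ 453.6, -272.8,   63.5]), np.float64(1.3))
knob z76 [621.37071835 -81.33506979  76.        ]
bartip z50 [ 647.08562021 -103.0812726    50.        ]
button z50 [ 453.47693701 -275.75631378   50.        ]
bottle z132 [419.72047315 -32.8347658  132.        ] jar z36 [538.24994092 211.56430673  36.        ]
spool [ 459.78670511 -347.20345826   36.        ]
```

```bash
cat > m3.py <<'E'
from h import *
f=grab_frame("top")
C=lambda x,y:(265+x/5-.4,140+y/5-.4); M=lambda x,y:(165+(x-500)/5-.4,175+y/5-.4)
t=onz(f,*M(594,157),11);r=onz(f,*M(714,322),2.5);l=onz(f,*M(595,232),18.5);rr=onz(f,*M(747,297),2.5)
d=(t-r)[:2];print("tip",t,"rear",r,np.linalg.norm(d),np.degrees(np.arctan2(d[1],d[0])),(t+r)/2)
hs=cv2.cvtColor(f["image"],cv2.COLOR_BGR2HSV)
w=np.array([517.3,-73]);a=np.radians(-18);R=np.array([[np.cos(a),-np.sin(a)],[np.sin(a),np.cos(a)]])
m=(hs[...,2]<110).astype(np.uint8); n,lb,s,c=cv2.connectedComponentsWithStats(m)
for i in range(n):
    if 280<c[i][0]<358 and 172<c[i][1]<238 and s[i][4]<400: print(c[i].round(1),s[i][4],"local@22",(R.T@(onz(f,*c[i],22)[:2]-w)).round(1),"@10",(R.T@(onz(f,*c[i],10)[:2]-w)).round(1))
# meter top via case mask: green+grey+rim second moments
hm=hs[205:250,180:220]; g=((hm[...,0]>28)&(hm[...,0]<50)&(hm[...,1]>150)).astype(np.uint8)
cn=max(cv2.findContours(g,0,1)[0],key=cv2.contourArea);print("screen",[(np.array(cv2.minAreaRect(cn)[0])+[180,205]).round(1),cv2.minAreaRect(cn)[1:]], onz(f,*(np.array(cv2.minAreaRect(cn)[0])+[180,205]),19))
E
python3 m3.py
```

```text
tip [509.77208754 248.64018004  11.        ] rear [431.34257406 189.79640624   2.5       ] 98.04987659040282 36.88001336169739 [470.5573308  219.21829314   6.75      ]
[313.5 189.2] 12 local@22 [29.7 18.5] @10 [31.3 19.3]
[308.5 193. ] 14 local@22 [17.4 26.9] @10 [18.9 27.8]
[327.9 193.8] 11 local@22 [ 30.2 -17.4] @10 [ 31.8 -17.1]
[329.6 199.8] 13 local@22 [ 17.8 -25.8] @10 [ 19.2 -25.6]
[288. 201.] 1 local@22 [-16.1  67. ] @10 [-15.1  68.3]
[315.4 208.3] 107 local@22 [-12.   -0.2] @10 [-11.    0.3]
[344. 210.] 1 local@22 [  5.6 -65.6] @10 [  6.9 -65.9]
[346. 211.] 1 local@22 [  4.8 -70.8] @10 [  6.1 -71.2]
[343. 213.] 1 local@22 [ -1.9 -65.6] @10 [ -0.7 -65.9]
[300.7 215.9] 14 local@22 [-40.   26.9] @10 [-39.3  27.8]
[342.  216.5] 2 local@22 [-10.5 -65.9] @10 [ -9.4 -66.2]
[345. 218.] 1 local@22 [-11.7 -73.7] @10 [-10.6 -74.1]
[348. 219.] 1 local@22 [-11.7 -81.1] @10 [-10.6 -81.6]
[321.9 222.9] 12 local@22 [-39.9 -25.8] @10 [-39.2 -25.6]
[309.7 224.2] 28 local@22 [-51.9   0.6] @10 [-51.3   1.1]
screen [array([202.5, 233.7]), ((9.399999618530273, 14.800000190734863), 53.13010025024414)] [443.38432199 197.18573888  19.        ]
```

Request:
step_arm(steps=[[0,0,-10.7,0,0,0,1],[0,0,-10.7,0,0,0,1],[0,0,-10.7,0,0,0,1],[0,0,-10.7,0,0,0,1],[0,0,-10.7,0,0,0,1],[0,0,-10.7,0,0,0,1],[0,0,0,0,0,0,1],[0,0,0,0,0,0,1]])

```text
time_s: 1.3
ee_pos: [247.9, 518.8, 213.9]
ee_rot: [180.0, 0.0, -141.5]
force: [0.3, 0.1, 0.1]
gripper_width: 91.3
gripper_force: 0.0
```

Request:
step_arm(steps=[[0,0,0,3.8,-53.3,13,1],[0,0,0,3.8,-53.3,13,1],[0,0,0,3.8,-53.3,13,1],[0,0,0,3.8,-53.3,13,1],[0,0,0,3.8,-53.3,13,1],[0,0,0,3.8,-53.3,13,1],[0,0,0,3.7,-53.1,13,1],[0,0,0,0,0,0,1]])

```text
time_s: 2.3
ee_pos: [461.2, 208.4, 122.1]
ee_rot: [-180.0, -0.1, -141.7]
force: [-0.4, 0.8, -0.0]
gripper_width: 91.1
gripper_force: 0.0
```

Request:
step_arm(steps=[[0,0,0,0,0,25,1],[0,0,0,0,0,25,1],[0,0,0,0,0,25,1],[0,0,0,0,0,20,1],[0,0,0,0,0,12,1],[0,0,0,0,0,9,1],[0,0,0,0,0,0,1],[0,0,0,0,0,0,1]])

```text
time_s: 3.3
ee_pos: [460.6, 211.4, 7.5]
ee_rot: [-180.0, 0.1, -141.4]
force: [-0.4, 0.2, -0.7]
gripper_width: 91.0
gripper_force: 0.0
```

```bash
python3 - <<'E'
from h import *
s=state();print(s["ee_pos"],s["ee_rot"],s["force"])
a=grab_frame("top")["image"];b=grab_frame("side")["image"]
z=lambda i,x,y,w,h,k:cv2.resize(i[y:y+h,x:x+w],None,fx=k,fy=k,interpolation=cv2.INTER_CUBIC)
cv2.imwrite("pics/g1.png",np.hstack([z(a,150,160,90,100,4.4),z(b,265,100,90,100,4.4)]))
E
```

```text
[460.62789257 211.36527155   7.53396383] [-1.79985898e+02  7.39487724e-02 -1.41351593e+02] [-0.4442964   0.24426067 -0.68496826]
```

View pics/g1.png

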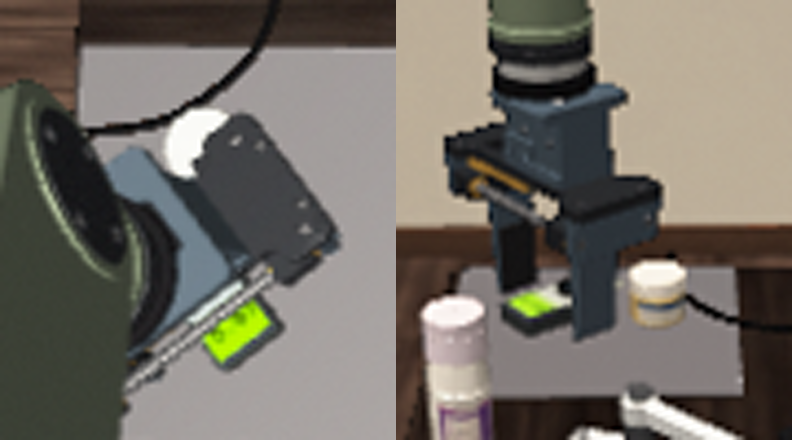

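The fingers straddle the meter (side crop: screen at (537,303) between them), clear of the jar. Closing now.

Request:
step_arm(steps=[[0,0,0,0,0,2,1],[0,0,0,0,0,0,0.3],[0,0,0,0,0,0,0.3],[0,0,0,0,0,0,0.3],[0,0,0,0,0,0,0.3],[0,0,0,0,0,0,0.3],[0,0,0,0,0,0,0.3],[0,0,0,0,0,0,0.3]], force=25)

```text
time_s: 4.4
ee_pos: [460.2, 211.1, 5.0]
ee_rot: [180.0, 0.0, -141.3]
force: [-0.5, -0.7, -0.5]
gripper_width: 39.3
gripper_force: 25.0
```

Request:
step_arm(steps=[[0,0,0,0,0,-15,0.3],[0,0,0,0,0,-30,0.3],[0,0,9.45,0,0,-25,0.3],[0,0,9.45,0,0,-20,0.3],[0,0,9.45,0,0,-15,0.3],[0,0,9.45,0,0,-5,0.3],[0,0,9.45,0,0,0,0.3],[0,0,9.45,0,0,0,0.3]])

```text
time_s: 5.4
ee_pos: [460.3, 211.1, 116.1]
ee_rot: [179.9, 0.1, 161.6]
force: [-0.8, -0.1, -0.4]
gripper_width: 39.9
gripper_force: 25.0
```

```bash
python3 - <<'E'
from h import *
s=state();print(s["ee_pos"],s["ee_rot"],s["force"],s["gripper_width"])
a=grab_frame("top")["image"];b=grab_frame("side")["image"]
z=lambda i,x,y,w,h,k:cv2.resize(i[y:y+h,x:x+w],None,fx=k,fy=k,interpolation=cv2.INTER_CUBIC)
cv2.imwrite("pics/g2.png",np.hstack([z(a,130,140,100,120,4),z(b,255,60,100,120,4)]))
E
```

```text
[460.27071042 211.09252638 116.11814567] [1.79949249e+02 5.65964417e-02 1.61648154e+02] [-0.76480378 -0.13881683 -0.40058018] 39.934090997822416
```

View pics/g2.png

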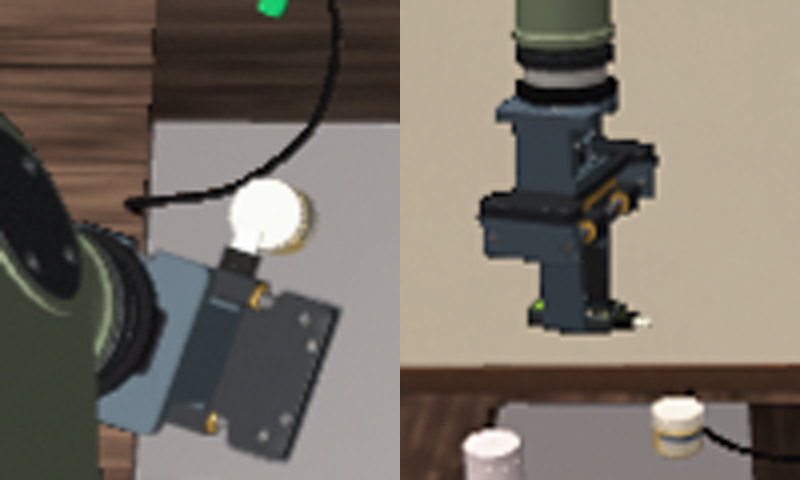

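The meter is held level with its tip at about (317,140) in the side view, and the jar hasn't moved. Moving over the bay.

Request:
step_arm(steps=[[0,0,0,-19.1,-35.9,0,0.3],[0,0,0,-19.1,-35.9,0,0.3],[0,0,0,-19.1,-35.9,0,0.3],[0,0,0,-19.1,-35.9,0,0.3],[0,0,0,-19.1,-35.9,0,0.3],[0,0,0,-19.1,-35.9,0,0.3],[0,0,-0.35,-19.1,-35.9,0,0.3],[0,0,0,0,0,0,0.3]])

```text
time_s: 6.5
ee_pos: [510.0, -71.5, 115.5]
ee_rot: [-180.0, 0.1, 162.3]
force: [-0.1, 0.1, -0.5]
gripper_width: 39.3
gripper_force: 25.0
```

Request:
step_arm(steps=[[0,0,0,0,0,20,0.3],[0,0,0,0,0,20,0.3],[0,0,0,0,0,14,0.3],[0,0,0,0,0,6,0.3],[0,0,0,0,0,0,0.3],[0,0,0,0,0,0,0.3],[0,0,0,0,0,0,0.3],[0,0,0,0,0,0,0.3]])

```text
time_s: 7.5
ee_pos: [509.7, -69.3, 55.3]
ee_rot: [180.0, 0.0, 162.3]
force: [0.6, -0.8, 0.4]
gripper_width: 39.6
gripper_force: 25.0
```

```bash
python3 - <<'E'
from h import *
s=state();print(s["ee_pos"],s["ee_rot"],s["force"],s["gripper_width"])
a=grab_frame("top")["image"];b=grab_frame("side")["image"]
cv2.imwrite("pics/top3.png",a);cv2.imwrite("pics/side3.png",b)
z=lambda i,x,y,w,h,k:cv2.resize(i[y:y+h,x:x+w],None,fx=k,fy=k,interpolation=cv2.INTER_CUBIC)
cv2.imwrite("pics/g3.png",np.hstack([z(a,270,140,95,110,4.2),z(b,265,140,95,110,4.2)]))
E
```

```text
[509.67386028 -69.33227933  55.2858686 ] [1.79988472e+02 3.92143326e-02 1.62308717e+02] [ 0.64713229 -0.76849463  0.40812286] 39.60498424138589
```

View pics/g3.png

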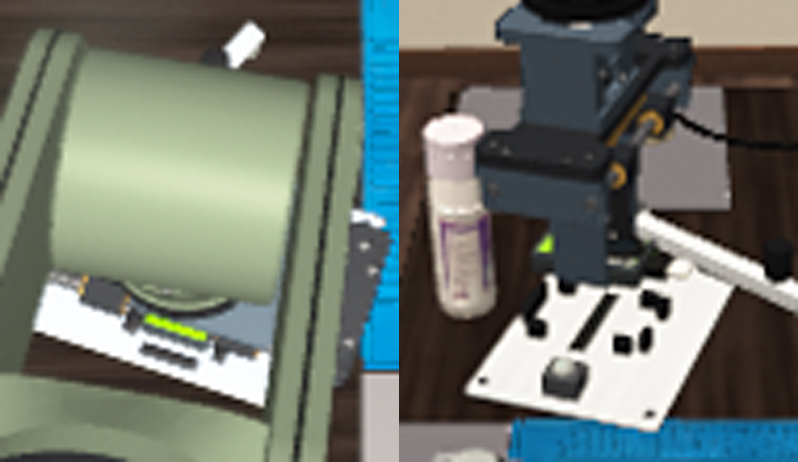

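The top view shows the screen's rear edge at about (311,218). The side view shows the white plug tip at about (331,203), not hidden. Measuring both.

```bash
cat > m4.py <<'E'
from h import *
import sys
w=np.array([519.7,-73.2]);a=np.radians(-18);R=np.array([[np.cos(a),-np.sin(a)],[np.sin(a),np.cos(a)]])
loc=lambda p:(R.T@(p[:2]-w)).round(1)
s=state();zu=s["ee_pos"][2]-2.5;print("tcp",loc(s["ee_pos"]),s["ee_pos"].round(1))
f=grab_frame("top");g=grab_frame("side")
b=g["image"];print(b[198:210,322:340].min(2))
hs=cv2.cvtColor(b,cv2.COLOR_BGR2HSV)
# screen rear edge, from first and present top picture
def scr(img):
    h=cv2.cvtColor(img,cv2.COLOR_BGR2HSV);m=((h[...,0]>28)&(h[...,0]<50)&(h[...,1]>150)&(h[...,2]>120)).astype(np.uint8)
    m[:195]=0;m[255:]=0;m[:,:170]=0;m[:,340:]=0;return m
m0=scr(cv2.imread("pics/top0.png"));m1=scr(f["image"])
for m,z,T,W in((m0,19,38.2,np.array([469.5,218.5])),(m1,zu+16.5,None,None)):
    v,u=np.nonzero(m);P=np.array([onz(f,x,y,z)[:2] for x,y in zip(u,v)])
    if T is not None: t=np.radians(T);Q=(P-W)@np.array([[np.cos(t),-np.sin(t)],[np.sin(t),np.cos(t)]])
    else: Q=(P-w)@R
    print(len(Q),np.percentile(Q,[1,50,99],axis=0).round(1).tolist())
for u,v in((331.5,203.4),(333,203.4),(334,203)):print(loc(onz(g,u,v,zu+8)))
E
python3 m4.py
```

```text
tcp [-10.8   0.6] [509.6 -69.3  55.1]
[[ 26  52  55  55 108 169 181 175 172 166 200 240 245 246 249 252 253 203]
 [ 19  37  54  28  43 114 165 161 178 174 173 175 189 231 244 245 249 250]
 [ 27  44  42  24  22  14  22  89 155 158 162 171 173 175 188 229 243 245]
 [ 49  52  29  25  26  25  19  15  83 165 159 188 174 171 175 173 183 225]
 [ 55  36  26  29  30  27  23  73 191 242 222 232 196 159 164 172 173 171]
 [ 45  24  25  26  27  24  56 172 249 247 247 240 207 172 115 144 166 180]
 [ 28  18  10  11  13   8  93 210 245 247 244 230 184 238 135  92 120 162]
 [ 21  17  19   0   0   0  62 149 174 196 197 193 220 245 241 201 147 133]
 [ 55 128 158 136 100  88 113 207 207 195 198 211 242 240 240 244 247 240]
 [125 244 255 248 221 212 208 246 241 241 243 241 239 238 239 239 241 243]
 [187 231 230 235 242 242 246 241 239 240 240 239 238 238 238 239 240 241]
 [210  24  55  99 176 203 241 237 241 241 239 238 238 238 239 240 240 241]]
141 [[-44.8, -17.7], [-33.5, -0.7], [-22.4, 16.4]]
28 [[-43.1, -16.5], [-41.3, -1.1], [-39.5, 14.3]]
[43.7  4.9]
[47.4  6.1]
[49.3  8.8]
```

Request:
step_arm(steps=[[0,0,0.3,1.3,0,8,0.3],[0,0,0,0,0,10,0.3],[0,0,0,0,0,8,0.3],[0,0,0,0,0,5,0.3],[0,0,0,0,0,3,0.3],[0,0,0,0,0,3,0.3],[0,0,0,0,0,0,0.3],[0,0,0,0,0,0,0.3]])

```text
time_s: 8.7
ee_pos: [508.4, -68.9, 18.1]
ee_rot: [180.0, 0.0, 162.0]
force: [-0.5, 0.7, 0.2]
gripper_width: 39.3
gripper_force: 25.0
```

Request:
step_arm(steps=[[0,0,0,0,0,2,0.3],[0,0,0,0,0,2,0.3],[0,0,0,0,0,1.5,0.3],[0,0,0,0,0,0.5,0.3],[0,0,0,0,0,0,0.3],[0,0,0,0,0,0,0.3],[0,0,0,0,0,0,0.3],[0,0,0,0,0,0,0.3]])

```text
time_s: 9.7
ee_pos: [508.2, -68.9, 12.5]
ee_rot: [180.0, 0.0, 162.0]
force: [-0.9, 0.5, 6.1]
gripper_width: 39.8
gripper_force: 25.0
```

Request:
step_arm(steps=[[0,0,0,0,0,0,0.68],[0,0,0,0,0,0,0.68],[0,0,0,0,0,0,0.68],[0,0,0,0,0,-10,0.68],[0,0,0,0,0,-25,0.68],[0,0,0,0,0,-30,0.68],[0,0,0,0,0,-35,0.68],[0,0,0,0,0,0,0]])

```text
time_s: 10.7
ee_pos: [510.4, -69.2, 115.2]
ee_rot: [179.9, 0.4, 162.0]
force: [0.4, 0.3, -0.2]
gripper_width: 54.8
gripper_force: 0.0
```

Request:
step_arm(steps=[[0,0,8,0,0,0,0.4],[0,0,8,0,0,0,0.4],[0,0,8,0,0,0,0.4],[0,0,0,-31,22.2,0,0.4],[0,0,0,-31,22.2,0,0.4],[0,0,0,-30.6,22.3,0,0.4],[0,0,0,0,0,0,0.4],[0,0,0,0,0,0,0.4]])

```text
time_s: 11.7
ee_pos: [620.2, -81.0, 110.9]
ee_rot: [-179.9, -0.1, 138.0]
force: [-0.3, -0.5, 0.6]
gripper_width: 36.8
gripper_force: 0.0
```

```bash
python3 - <<'E'
from h import *
s=state();print(s["ee_pos"],s["ee_rot"],s["gripper_width"])
f=grab_frame("top");g=grab_frame("side");a=f["image"];b=g["image"]
h=cv2.cvtColor(a,cv2.COLOR_BGR2HSV);m=((h[...,0]>28)&(h[...,0]<50)&(h[...,1]>150)&(h[...,2]>120));v,u=np.nonzero(m);k=(v>180)&(v<240)&(u>280)&(u<350)
w=np.array([519.7,-73.2]);t=np.radians(-18);R=np.array([[np.cos(t),-np.sin(t)],[np.sin(t),np.cos(t)]])
if k.any():
    P=np.array([R.T@(onz(f,x,y,26.5)[:2]-w) for x,y in zip(u[k],v[k])]);print(len(P),np.percentile(P,[1,50,99],axis=0).round(1).tolist())
z=lambda i,x,y,w,h,k:cv2.resize(i[y:y+h,x:x+w],None,fx=k,fy=k,interpolation=cv2.INTER_CUBIC)
cv2.imwrite("pics/g4.png",np.hstack([z(a,270,140,95,110,4.2),z(b,275,140,95,110,4.2)]))
E
```

```text
[620.24825723 -81.04689963 110.90214207] [-1.79908192e+02 -1.48591443e-01  1.38008379e+02] 36.77024304333133
```

View pics/g4.png

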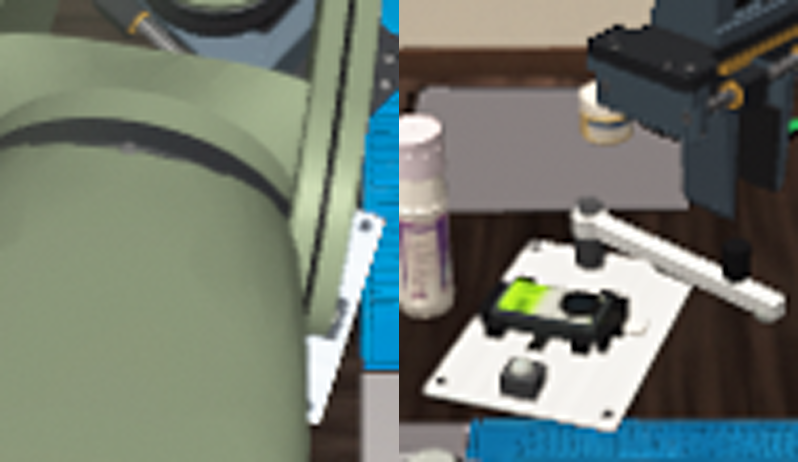

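The side view shows the meter seated in the bay (around (560,305)) with its plug in the slot, and the fingers above the knob at (737,258). Lowering round the knob.

Request:
step_arm(steps=[[0,0,0,-1,0,12,0.4],[0,0,0,0,0,14,0.4],[0,0,0,0,0,12,0.4],[0,0,0,0,0,10,0.4],[0,0,0,0,0,5,0.4],[0,0,0,0,0,0,0.25],[0,0,0,0,0,0,0.25],[0,0,0,0,0,0,0.25]], force=5)

```text
time_s: 12.8
ee_pos: [622.8, -81.9, 59.4]
ee_rot: [180.0, 0.0, 138.0]
force: [-0.0, 0.4, -0.6]
gripper_width: 22.7
gripper_force: 0.0
```

Request:
step_arm(steps=[[0,0,4.2,0.3,-9.2,0,0.25],[0,0,4.2,0.3,-9.2,0,0.25],[0,0,4.2,0.3,-9.2,0,0.25],[0,0,4.2,0.3,-9.2,0,0.25],[0,0,4.2,0.3,-9.2,0,0.25],[0,0,4.2,0.3,-9.2,0,0.25],[0,0,4.2,0.3,-9.2,0,0.25],[0,0,4.2,0.3,-9.2,0,0.25]])

```text
time_s: 13.8
ee_pos: [560.6, -119.9, 59.4]
ee_rot: [179.9, 0.0, 104.3]
force: [-0.4, 0.8, -0.2]
gripper_width: 22.9
gripper_force: 0.1
```

```bash
cat > k.py <<'E'
from h import *
s=state();d=s["ee_pos"][:2]-[530,2.3];print(s["time_s"],s["ee_pos"].round(1),s["ee_rot"].round(1),s["force"].round(1),"r",np.hypot(*d).round(1),"ang",(np.degrees(np.arctan2(d[1],d[0]))+108).round(1))
E
python3 k.py
```

```text
13.8 [ 560.6 -119.9   59.4] [179.9   0.  104.3] [-0.4  0.8 -0.2] r 126.0 ang 32.0
```

Request:
step_arm(steps=[[0,0,4.2,0.4,-9.2,0,0.25],[0,0,4.2,0.4,-9.2,0,0.25],[0,0,4.2,0.4,-9.2,0,0.25],[0,0,4.2,0.4,-9.2,0,0.25],[0,0,4.2,0.4,-9.2,0,0.25],[0,0,4.2,0.4,-9.2,0,0.25],[0,0,4.2,0.4,-9.2,0,0.25],[0,0,2,0.2,-4.5,0,0.25]])

```text
time_s: 14.8
ee_pos: [494.8, -118.4, 59.9]
ee_rot: [179.6, -0.0, 72.9]
force: [3.2, -2.0, -1.2]
gripper_width: 22.5
gripper_force: 1.9
```

Request:
step_arm(steps=[[0,0,1,0,-2.2,0,0.25],[0,0,1,0,-2.2,0,0.25],[0,0,0,0,-1,0,0.25],[0,0,0,0,0,0,0.25],[0,0,0,0,0,0,0.25],[0,0,0,0,0,0,0.25],[0,0,0,0,0,0,0.25],[0,0,0,0,0,0,0.25]])

```text
time_s: 15.8
ee_pos: [488.6, -116.4, 59.2]
ee_rot: [179.8, -0.0, 71.0]
force: [4.1, -1.4, -0.4]
gripper_width: 22.6
gripper_force: 2.5
```

```bash
python3 k.py
```

```text
15.8 [ 488.6 -116.4   59.2] [179.8  -0.   71. ] [ 4.1 -1.4 -0.4] r 125.7 ang -1.2
```

Request:
step_arm(steps=[[0,0,0,0,-1.5,0,0.25],[0,0,0,0,-1.5,0,0.25],[0,0,0,0,0,0,0.25],[0,0,0,0,0,0,0.25],[0,0,0,0,0,0,0.25],[0,0,0,0,0,0,0.25],[0,0,0,0,0,0,0.25],[0,0,0,0,0,0,0.25]])

```text
time_s: 16.8
ee_pos: [488.1, -116.2, 59.3]
ee_rot: [179.6, -0.0, 71.0]
force: [9.2, -4.1, -5.7]
gripper_width: 23.6
gripper_force: 5.0
```

```bash
python3 k.py
```

```text
16.8 [ 488.1 -116.2   59.3] [179.6  -0.   71. ] [ 9.2 -4.1 -5.7] r 125.7 ang -1.5
```

Request:
step_arm(steps=[[0,0,0,0,1.5,0,0.45],[0,0,0,0,2,0,0.45],[0,0,0,0,0,0,0.45],[0,0,0,0,0,0,0.45],[0,0,0,0,0,-15,0.45],[0,0,0,0,0,-25,0.45],[0,0,0,0,0,-30,0],[0,0,0,0,0,0,0]])

```text
time_s: 17.8
ee_pos: [489.6, -116.6, 132.0]
ee_rot: [179.6, -0.0, 71.0]
force: [0.6, -0.4, 0.4]
gripper_width: 23.5
gripper_force: 0.0
```

```bash
python3 k.py
```

```text
17.8 [ 489.6 -116.6  132. ] [179.6  -0.   71. ] [ 0.6 -0.4  0.4] r 125.6 ang -0.8
```

Request:
step_arm(steps=[[0,0,0,-32.1,3.4,0,0],[0,0,0,-32.1,3.4,0,0],[0,0,0,-32.1,3.4,0,0],[0,0,0,-32.1,3.4,0,0],[0,0,0,-32.1,3.6,10,0],[0,0,0,0,0,20,0],[0,0,0,0,0,10,0],[0,0,0,0,0,0,0]])

```text
time_s: 18.8
ee_pos: [451.2, -272.9, 88.1]
ee_rot: [-179.9, -0.0, 71.0]
force: [-0.2, 0.1, 0.7]
gripper_width: 0.7
gripper_force: 0.0
```

```bash
python3 - <<'E'
from h import *
s=state();print(s["ee_pos"],s["force"],s["gripper_width"])
a=grab_frame("top")["image"];b=grab_frame("side")["image"]
z=lambda i,x,y,w,h,k:cv2.resize(i[y:y+h,x:x+w],None,fx=k,fy=k,interpolation=cv2.INTER_CUBIC)
cv2.imwrite("pics/g5.png",np.hstack([z(a,265,150,100,140,4),z(b,250,160,100,140,4)]))
E
```

```text
[ 451.15841565 -272.85512365   88.07172513] [-0.21948992  0.1285313   0.72928928] 0.6994583052805565
```

View pics/g5.png

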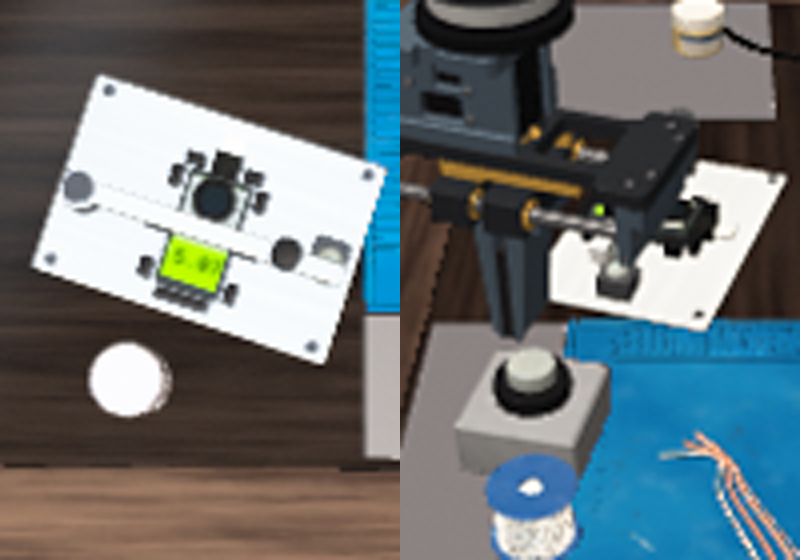

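The bar is shut: in the top crop it runs along the plate axis from hinge (78,186) to knob (287,254), with the meter seated under it. The closed fingers are over the button, so I'm pressing now.

Request:
step_arm(steps=[[0,0,0,0.6,1.9,8,0],[0,0,0,0,0,8,0],[0,0,0,0,0,4,0],[0,0,0,0,0,2,0],[0,0,0,0,0,2,0],[0,0,0,0,0,2,0],[0,0,0,0,0,0,0],[0,0,0,0,0,0,0]])

```text
time_s: 19.9
ee_pos: [453.8, -273.6, 63.0]
ee_rot: [180.0, -0.0, 71.0]
force: [-0.1, 0.1, 0.0]
gripper_width: 0.5
gripper_force: 0.0
```

Request:
step_arm(steps=[[0,0,0,0,0,1.5,0],[0,0,0,0,0,1.5,0],[0,0,0,0,0,1.5,0],[0,0,0,0,0,1.5,0],[0,0,0,0,0,0,0],[0,0,0,0,0,0,0],[0,0,0,0,0,0,0],[0,0,0,0,0,0,0]])

```text
time_s: 20.9
ee_pos: [453.8, -273.6, 57.0]
ee_rot: [180.0, -0.0, 71.0]
force: [-0.9, -0.3, 2.6]
gripper_width: 0.6
gripper_force: 1.5
```

Request:
step_arm(steps=[[0,0,0,0,0,1.5,0],[0,0,0,0,0,1.5,0],[0,0,0,0,0,1.5,0],[0,0,0,0,0,1.5,0],[0,0,0,0,0,0,0],[0,0,0,0,0,0,0],[0,0,0,0,0,0,0],[0,0,0,0,0,0,0]])

```text
time_s: 21.9
ee_pos: [453.9, -273.7, 53.5]
ee_rot: [179.9, 0.0, 71.0]
force: [-5.9, 2.4, 22.0]
gripper_width: 0.7
gripper_force: 11.1
```

Request:
step_arm(steps=[[0,0,0,0,0,-5,0],[0,0,0,0,0,-10,0],[0,0,0,0,0,-20,0],[0,0,0,0,0,-20,0],[0,0,0,0,0,-15,0],[0,0,0,0,0,0,0],[0,0,0,0,0,0,0],[0,0,0,0,0,0,0]])

```text
time_s: 22.9
ee_pos: [453.3, -273.3, 120.0]
ee_rot: [-179.9, -0.0, 71.0]
force: [-0.1, 0.0, -0.0]
gripper_width: 0.6
gripper_force: 0.0
```

```bash
python3 - <<'E'
from h import *
s=state();print(s["ee_pos"],s["force"]);print(job_done())
E
```

```text
[ 453.2974574  -273.29350142  120.04145227] [-0.09705793  0.00250143 -0.00374466]
the job is handed in; nothing more can be done
None
```

I seated the meter in the bay, swung the keeper bar shut onto its stop, pressed the start button to its end (22 N) and released it, then handed the job in at about 23 s; no verdict came back, and I didn't take a picture after the press.

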